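# Rap a jammed spacer sleeve out of its tin

### The job

The last brass spacer sleeve is jammed inside one of the two square galvanised tins; the other tin is empty. Turn that tin upside down and, keeping hold of it, rap its open mouth squarely on the round steel block until the sleeve drops out, without pulling at the sleeve with the fingers. Leave the sleeve on the block and set the empty tin down on the bench, clear of the block; leave the other things on the bench where they are.

Things in the scene. Friction and masses are not known exactly. Their poses are not given: they have to be found in the camera images.
- tin_center (a point): centre of the galvanised tin with the jammed sleeve: square, 48 x 48 mm outside, 100 mm long, 3 mm walls, 300 g, one end closed, no handle. The point is on the long axis, 50 mm from each end; z points to the open mouth, x and y are square to the flat sides. Starts mouth up, standing on the bench. To turn it over it can be laid on a flat side half-way and taken again
- sleeve_center (a point): centre of the brass sleeve: 34 mm square tube 40 mm long (its z), 38 mm square collar half-way, 150 g. Starts on the tin's axis, 42 mm from the closed end, its collar held by friction of 2 to 5 times its weight, so turning over does not free it. Each sharp rap of the mouth (0.1 to 0.3 m/s) shifts it 0.5 to 6 mm to the mouth; after 5 mm it drops out
- block_top (a point): centre of the flat top of the round rapping block, a steel disc 140 mm across and 30 mm high, fixed to the bench (the point is 30 mm above the bench). Its z axis points up
- empty_tin_center (a point): centre of the other galvanised tin, same size and look, with nothing in it; stands mouth up. Leave it alone
- channel_a_center (a point): centre of a galvanised C-channel offcut lying open side up, 140 x 40 x 25 mm, long along its x axis. Leave it alone
- channel_b_center (a point): centre of a like C-channel offcut lying open side down. Leave it alone
- hammer: hammer lying on the bench, handle towards its -x. Leave it alone
- wrench: wrench lying on the bench along its x axis. Leave it alone
- paint_can: closed can with a red band, 72 mm across, 85 mm high; origin at its underside. Leave it alone
- grease_jar: amber jar with a black cap, 56 mm across, 65 mm high; origin at its underside. Leave it alone
Not all that is in view belongs to the job. Leave any blue look-alike of the part that bears tin_center alone.

How it is judged:
By the outcome, as a careful person would: the job done as asked, in the order asked, and still so for the second after the job is handed in, with the robot touching nothing.
It also fails if it takes over 64 s, if anything falls off the work surface, if the arm or the gripper's body presses on something with over 40 N, if the wrist force passes 120 N, or if a joint passes its speed limit or range.

### The arm

A 6-joint arm with a two-finger parallel gripper is mounted at the origin on the work surface. World frame = base frame: x ahead of the robot, y to its left, z up, the work surface at z = 0. Lengths are in m, angles in rad, forces in N, time in s.
With the tool pointing down it reaches from about 0.25 to 0.775 m from the base axis. Payload 4 kg.
Tool frame: the origin (TCP) lies midway between the tips of the shut fingers; the grasp point (between the pads) lies 19 mm behind it; z points along the fingers, x is the direction in which the jaws open and shut, and the axes are right-handed (so a half turn about z gives the same grasp; the last joint's range is limited). The gripper opens to 94 mm and grips with 3 to 60 N. Pads are 16 mm wide; open, the fingers measure 119 mm over their backs; the gripper's body (75 mm by 177 mm) begins 78 mm behind the grasp point.
Start: joints at [1.045, 0.087, 1.371, -0, 1.684, -0.103], TCP at [0.226, 0.502, 0.206] pointing down, gripper open.
Joint ranges: [-3.1, 3.1], [-0.76, 2.03], [0.27, 2.55], [-1.08, 4.22], [0.17, 2.65], [-2.57, 2.57]. Speed limits (rad/s): [2.79, 2.79, 3.14, 3.14, 3.14, 3.14].

### API

Orientations are given as [roll, pitch, yaw] about the fixed x, y, z axes, in that order (R = Rz(yaw) Ry(pitch) Rx(roll)).
In Python, from bench import * gives the robot as it stands.
- The arm moves only by the tool send_rows, never from a script. Its argument "rows" is one flat list of numbers, 7 for each row, row after row: the shift along the world's x, y, z in mm, then the turn, a rotation vector about the world's x, y, z in degrees, then the opening, from 0 (shut) to 1 (fully open). A call has exactly 8 rows; each row shifts and turns the commanded pose from where the row before left it; what a row does not reach is not made up. A row lasts 1/8 s, in which the tool goes at most 62.5 mm and 10.7 degrees, less where a joint would pass 70% of its speed; a pose out of reach is approached as far as the arm can. A call is refused whole if a number of a shift passes 62.5 or a number of a turn 10.7, either way. A call with a gripper value outside its range is refused whole. The fingers move at their own pace and stop on an object; the grip force is fixed at half the most. Time passes only in rows, so rows that do not move let the fingers close, or fill a call up. It gives the time, the measured TCP pose, the force and the opening at its end, in the units of the state.
- get_obs(): the state, without advancing time (a new reading comes with each control period).
- snapshot(name): name is "scene" or "top"; returns a dict with "color" (400x640x3 uint8, red, green, blue), "intrinsics" (3x3 intrinsics, pixels), "rvec" (rotation vector, rad) and "tvec" (3), from world to camera coordinates, as OpenCV has them. Camera axes: x right, y down, z forward; pixel columns grow to the right and rows downward; lengths in m; the calibration is good to about 2 mm. A picture is of the moment at which its call begins. There is no depth.
- close_job(): hands the job in, once; it reports no verdict.
The state is a dict: "time": time; "joint_positions": joint angles; "qvel": joint speeds; "joint_torque": joint torques, N m; "tool_pos": TCP position; "ee_rot": TCP orientation; "wrist_force": force on the tool from outside, world axes, zero at the start; "wrist_torque": the same for the moment, N m; "width": finger opening in m.
Only numpy, scipy, OpenCV 4.12 (cv2) and the standard library are available. Lean on these libraries where they do the work, as an engineer would, in place of code of your own. Each camera call takes 0.05 s, during which the arm holds its last target.

## Working session

There is one attempt and no reset: what is moved stays moved. The work goes in short steps, Python scripts to look and compute and a tool call to move; the robot and the scene stay as the last step left them, time stands still between calls to the robot, and variables do not carry over. Pictures are saved under pics/ and viewed, and the job is handed in when it is done.

Besides the shell and the picture viewer there is one more tool, called after "Emit:" by a JSON object that holds its "name" and its "arguments", one argument or row to a line. send_rows: Moves the arm, as the interface text tells. Its arguments: {"type":"object","properties":{"rows":{"type":"array","items":{"type":"number"}}},"required":["rows"]}

```bash
ls; mkdir -p pics
python3 - <<'E'
from bench import *
import cv2
print(get_obs())
for n in("scene","top"):
    s=snapshot(n); cv2.imwrite(f"pics/{n}0.png",s["color"][:,:,::-1]); print(n,s["intrinsics"],s["rvec"],s["tvec"])
E
```

```text
pics
{'time': 0.0, 'joint_positions': array([ 1.04489447e+00,  8.79450266e-02,  1.37223272e+00,  1.14284188e-05,
        1.68357428e+00, -1.03090242e-01]), 'qvel': array([ 2.38584245e-05, -4.71554515e-04,  1.87127797e-04,  9.67036933e-05,
        1.74608993e-03, -1.04681530e-03]), 'joint_torque': array([ 3.62058163e-04, -3.40170908e+01, -3.02434623e+01,  7.19301123e-02,
        3.28040973e-02, -1.65410884e-04]), 'tool_pos': array([0.22540474, 0.50110267, 0.20432054]), 'ee_rot': array([-3.14135914e+00,  2.14674184e-03,  1.14798623e+00]), 'wrist_force': array([ 1.0655947 ,  0.31137686, -0.42549434]), 'wrist_torque': array([0.01648228, 0.0208857 , 0.04796989]), 'width': 0.09413443041373401}
scene [[444.36004386   0.         315.83048801]
 [  0.         444.36004386 201.74729319]
 [  0.           0.           1.        ]] [ 0.92404133  2.3585458  -1.20886252] [ 0.41335673 -0.14898257  1.8901188 ]
top [[505.46957141   0.         321.14114888]
 [  0.         505.46957141 200.96926516]
 [  0.           0.           1.        ]] [ 2.10235979 -2.13436942  0.21413061] [-0.00502743  0.57319859  1.36777891]
```

View pics/scene0.png

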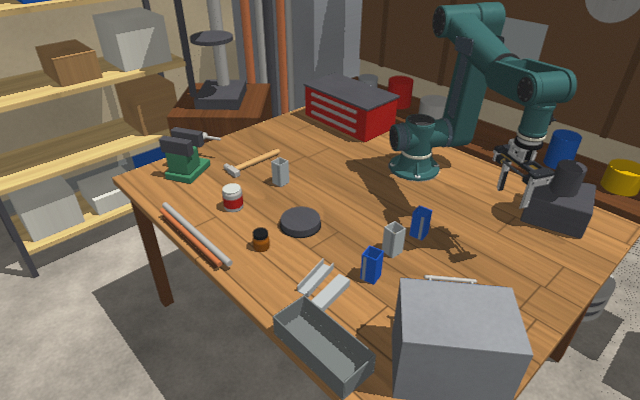

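View pics/top0.png

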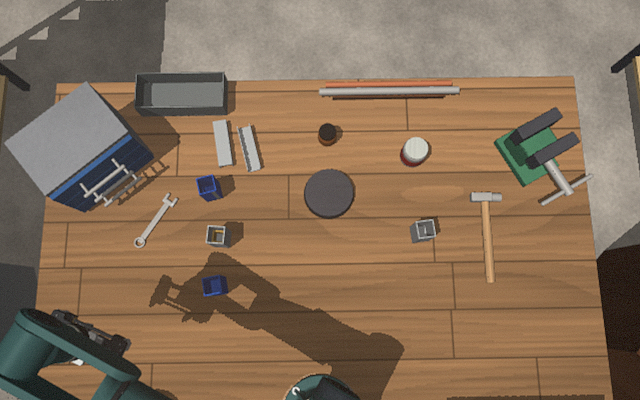

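```bash
cat > h.py <<'E'
import numpy as np,cv2
from bench import *
def cam(s):
    R,_=cv2.Rodrigues(np.array(s["rvec"],float)); return s["intrinsics"],R,np.array(s["tvec"],float).ravel()
def ray(s,uv,z):
    K,R,t=cam(s); c=-R.T@t; d=R.T@np.linalg.inv(K)@np.array([uv[0],uv[1],1.]); return c+d*(z-c[2])/d[2]
def proj(s,P):
    return cv2.projectPoints(np.array(P,float).reshape(-1,3),np.array(s["rvec"],float),np.array(s["tvec"],float),s["intrinsics"],None)[0].reshape(-1,2)
def crop(s,u,v,r,name,k=8):
    c=s["color"][max(v-r,0):v+r,max(u-r,0):u+r,::-1]; cv2.imwrite("pics/"+name,cv2.resize(c,None,fx=k,fy=k,interpolation=cv2.INTER_CUBIC))
    return cv2.resize(c,None,fx=k,fy=k,interpolation=cv2.INTER_CUBIC)
E
python3 - <<'E'
from h import *
s=snapshot("top"); S=snapshot("scene")
a=crop(s,216,235,20,"a.png",14);b=crop(s,424,229,20,"b.png",14)
# third: rows
cv2.imwrite("pics/tins0.png",np.hstack([a[:,:400] if 0 else cv2.resize(a,(400,400)),cv2.resize(b,(400,400))]))
for uv in [(216,235),(424,229)]: print(uv,ray(s,uv,.1))
print("block",ray(s,(329,193),.03), "jar",ray(s,(327,131),.06),"can",ray(s,(415,150),.085))
print("blue",ray(s,(208,187),.1),ray(s,(214,286),.1),"wrench",ray(s,(140,242),.0),ray(s,(172,197),.0),"cab",ray(s,(85,208),.0))
K,R,t=cam(s);print("cam",-R.T@t)
E
```

```text
(216, 235) [0.47512908 0.27124753 0.1       ]
(424, 229) [ 0.48299469 -0.29030186  0.1       ]
block [ 0.60159139 -0.03682243  0.03      ] jar [ 0.77870393 -0.03377729  0.06      ] can [ 0.71010419 -0.28049867  0.085     ]
blue [0.60820278 0.29662389 0.1       ] [0.33953853 0.27304019 0.1       ] wrench [0.47160473 0.5104806  0.        ] [0.60297321 0.42389162 0.        ] cab [0.57389049 0.67669826 0.        ]
cam [ 0.29219902 -0.00724391  1.45394921]
```

View pics/tins0.png

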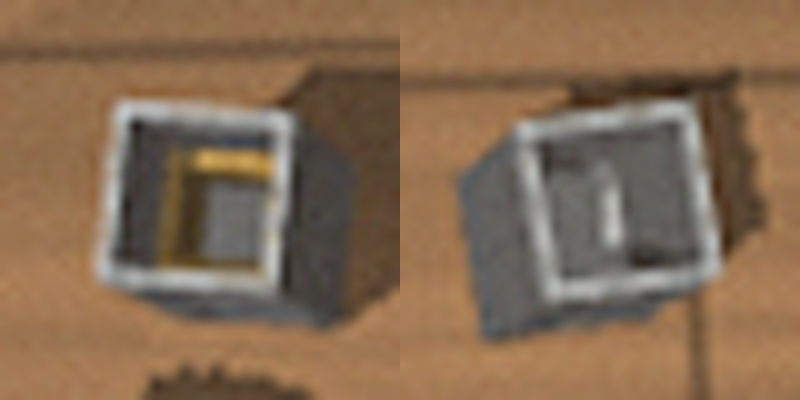

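The tin at top-view pixel (216,235) shows the brass square inside it; the one at (424,229) shows only a bare bottom. The blue ones at (208,187) and (214,286) are look-alikes. So the target is (216,235).

```bash
cat >> h.py <<'E'
def rim(s,u,v,r,name,thr=150,k=10):
    c=s["color"][v-r:v+r,u-r:u+r]; b=cv2.resize(c,None,fx=k,fy=k,interpolation=cv2.INTER_CUBIC)
    hsv=cv2.cvtColor(b,cv2.COLOR_RGB2HSV); m=((hsv[...,2]>thr)&(hsv[...,1]<60)).astype(np.uint8)*255
    cs,_=cv2.findContours(m,cv2.RETR_EXTERNAL,cv2.CHAIN_APPROX_NONE); q=max(cs,key=cv2.contourArea)
    box=cv2.boxPoints(cv2.minAreaRect(q)); vis=b[:,:,::-1].copy(); cv2.drawContours(vis,[box.astype(int)],0,(0,0,255),1); cv2.imwrite("pics/"+name,vis)
    return np.array([[u-r+(p[0]+.5)/k-.5, v-r+(p[1]+.5)/k-.5] for p in box])
E
python3 - <<'E'
from h import *
s=snapshot("top")
uv=rim(s,216,235,20,"rim1.png"); P=np.array([ray(s,p,.1) for p in uv]); print(uv,P)
print("c",P.mean(0)); 
for i in range(4):
    d=P[(i+1)%4]-P[i]; print(np.linalg.norm(d),np.degrees(np.arctan2(d[1],d[0])))
# block
hsv=cv2.cvtColor(s["color"],cv2.COLOR_RGB2HSV); roi=hsv[160:225,295:365]; m=((roi[...,2]<95)&(roi[...,1]<70)).astype(np.uint8)*255
cs,_=cv2.findContours(m,cv2.RETR_EXTERNAL,cv2.CHAIN_APPROX_NONE);q=max(cs,key=cv2.contourArea);c,r=cv2.minEnclosingCircle(q);print(c[0]+295,c[1]+160,r,ray(s,(c[0]+295,c[1]+160),.03))
E
```

```text
[[204.83195 242.90309]
 [206.64897 224.12732]
 [224.86546 225.89021]
 [223.04845 244.66599]] [[0.45420311 0.30068696 0.1       ]
 [0.50513815 0.29730542 0.1       ]
 [0.49957645 0.2479184  0.1       ]
 [0.44871453 0.25166059 0.1       ]]
c [0.47690806 0.27439284 0.1       ]
0.05104716603460616 -3.7982506469346387
0.04969920005382144 -96.42526843614485
0.050999401296548695 175.7920181910439
0.049332643226272475 83.61224701657848
328.5208320617676 193.30208206176758 24.742271423339844 [ 0.60072118 -0.03542509  0.03      ]
```

View pics/rim1.png

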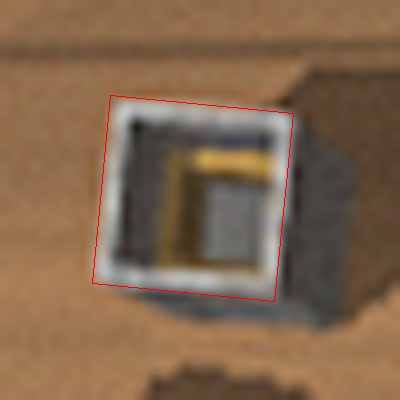

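Emit:
{"name": "send_rows", "arguments": {
  "rows": [0,0,20,0,0,0,1,0,0,20,0,0,0,1,0,0,0,8,0,0,1,0,0,0,8,0,0,1,0,0,0,8,0,0,1,0,0,0,8,0,0,1,0,0,0,0,0,0,1,0,0,0,0,0,0,1]
}}

```text
time: 1.25
tool_pos: [0.2261, 0.502, 0.2466]
ee_rot: [-2.892, -0.505, 1.083]
wrist_force: [0.3, 0.6, 0.3]
width: 0.0938
```

Run:
```python
from h import *
np.set_printoptions(precision=3,suppress=True)
o=get_obs();print(o["joint_positions"],o["tool_pos"],o["ee_rot"])
```

```text
[ 0.805 -0.28   1.73   0.392  1.289 -0.376] [0.226 0.502 0.247] [-2.892 -0.505  1.083]
```

Only the (216,235) tin has the brass inside, centre about (0.476,0.273) with yaw about -5°. The block is at (0.601,-0.036). Positive q4 points the tool to +y, so I'll grasp leaning -30° and swing +90° about x to lay it. Then I'll take it again and swing a further 90°.

```bash
cat >> h.py <<'E'
from scipy.spatial.transform import Rotation as Ro
def tcp(G,lam,psi):
    R=Ro.from_euler("xyz",[180+lam,0,psi],degrees=True); return np.array(G)+.019*R.as_matrix()[:,2],R
def to(p,R):
    o=get_obs(); R0=Ro.from_euler("xyz",o["ee_rot"]); print("shift mm",np.round((np.array(p)-o["tool_pos"])*1e3,1),"turn",np.round((R*R0.inv()).as_rotvec(degrees=True),1), "q",np.round(np.degrees(o["joint_positions"])),"w",round(o["width"],4),"F",np.round(o["wrist_force"],1))
def state():
    np.set_printoptions(precision=4,suppress=True); o=get_obs(); print(o["time"],o["tool_pos"],np.degrees(o["ee_rot"]),"q",np.degrees(o["joint_positions"]),o["wrist_force"],o["width"])
E
python3 - <<'E'
from h import *
p,R=tcp([.476,.273,.052],-30,-5.1); d=R.as_matrix()[:,2]; print(p,d)
to(p-.13*d,R)
E
```

```text
[0.4751555  0.26353761 0.03554552] [-0.04444715 -0.49802053 -0.8660254 ]
shift mm [ 254.8 -173.8  -98.5] turn [-55.2   3.7 -73.5] q [ 46. -16.  99.  22.  74. -22.] w 0.0938 F [0.3 0.6 0.3]
```

Emit:
{"name": "send_rows", "arguments": {
  "rows": [30,-20,0,-5.5,0.4,-7.4,1,30,-20,0,-5.5,0.4,-7.4,1,30,-20,0,-5.5,0.4,-7.4,1,30,-20,0,-5.5,0.4,-7.4,1,30,-20,0,-5.5,0.4,-7.4,1,30,-20,0,-5.5,0.4,-7.4,1,30,-20,0,-5.5,0.4,-7.4,1,30,-20,0,-5.5,0.4,-7.4,1]
}}

```text
time: 2.25
tool_pos: [0.4673, 0.3435, 0.2468]
ee_rot: [2.811, -0.024, 0.155]
wrist_force: [-0.8, -0.0, 0.3]
width: 0.0941
```

Run:
```python
from h import *
p,R=tcp([.476,.273,.052],-30,-5.1); d=R.as_matrix()[:,2]; 
to(p-.13*d,R)
```

```text
shift mm [ 13.6 -15.2 -98.7] turn [-11.1   1.  -14.1] q [ 41.  16.  64. -18. 109.  27.] w 0.0941 F [-0.8 -0.   0.3]
```

Emit:
{"name": "send_rows", "arguments": {
  "rows": [5,-5,-25,-5.5,0.5,-7,1,5,-5,-25,-5.5,0.5,-7,1,4,-5,-25,0,0,0,1,0,0,-24,0,0,0,1,0,0,0,0,0,0,1,0,0,0,0,0,0,1,0,0,0,0,0,0,1,0,0,0,0,0,0,1]
}}

```text
time: 3.25
tool_pos: [0.4801, 0.327, 0.1478]
ee_rot: [2.624, 0.001, -0.085]
wrist_force: [-1.0, -0.1, 0.3]
width: 0.094
```

Run:
```python
from h import *
p,R=tcp([.476,.273,.052],-30,-5.1); d=R.as_matrix()[:,2]; 
to(p-.13*d,R);to(p,R);state()
s=snapshot("top"); crop(s,216,235,60,"g1.png",5)
```

```text
shift mm [0.9 1.2 0.3] turn [-0.3 -0.1 -0.2] q [ 41.  27.  63. -22. 111.  42.] w 0.094 F [-1.  -0.1  0.3]
shift mm [  -4.9  -63.5 -112.3] turn [-0.3 -0.1 -0.2] q [ 41.  27.  63. -22. 111.  42.] w 0.094 F [-1.  -0.1  0.3]
3.25 [0.4801 0.327  0.1478] [150.3204   0.0797  -4.8861] q [ 40.6581  26.7082  63.3544 -21.7014 110.6911  41.5266] [-1.0255 -0.0944  0.2905] 0.0939831959433203
```

View pics/g1.png

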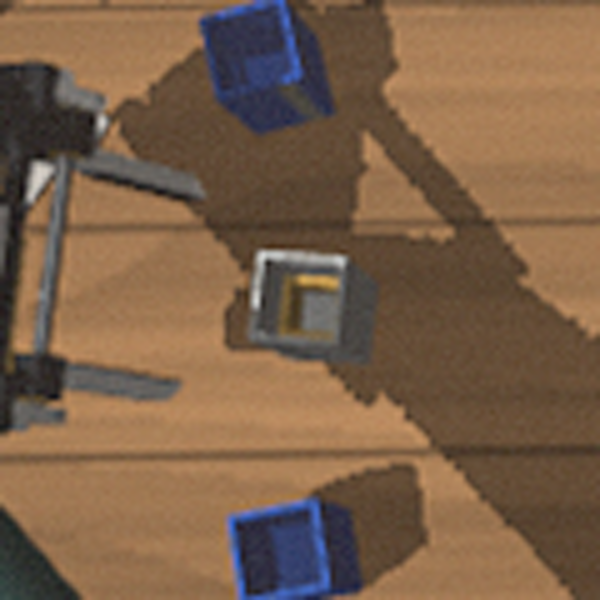

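Fingers at crop (200,190) and (175,385) straddle the tin at (310,305). I'll drive in along the tool axis and close.

Emit:
{"name": "send_rows", "arguments": {
  "rows": [-1,-11,-19,0,0,0,1,-1,-11,-19,0,0,0,1,-1,-11,-19,0,0,0,1,-1,-10,-19,0,0,0,1,-1,-10,-18,0,0,0,1,0,-10,-18,0,0,0,1,0,0,0,0,0,0,1,0,0,0,0,0,0,1]
}}

```text
time: 4.3
tool_pos: [0.4752, 0.2641, 0.0355]
ee_rot: [2.623, 0.002, -0.085]
wrist_force: [-0.2, -0.5, 1.3]
width: 0.0941
```

Run:
```python
from h import *
p,R=tcp([.476,.273,.052],-30,-5.1); to(p,R)
```

```text
shift mm [-0.  -0.5  0.1] turn [-0.3 -0.1 -0.2] q [ 37.  26.  78. -22.  96.  43.] w 0.0941 F [-0.2 -0.5  1.3]
```

Emit:
{"name": "send_rows", "arguments": {
  "rows": [0,0,0,0,0,0,0.3,0,0,0,0,0,0,0.3,0,0,0,0,0,0,0.3,0,0,0,0,0,0,0.3,0,0,0,0,0,0,0.3,0,0,0,0,0,0,0.3,0,0,0,0,0,0,0.3,0,0,0,0,0,0,0.3]
}}

```text
time: 5.3
tool_pos: [0.4752, 0.2637, 0.0348]
ee_rot: [2.622, 0.002, -0.085]
wrist_force: [3.3, 0.3, 1.4]
width: 0.0481
```

Run:
```python
from h import *
state()
s=snapshot("top"); crop(s,216,235,60,"g2.png",5)
```

```text
5.3 [0.4752 0.2637 0.0348] [150.2501   0.1187  -4.8867] q [ 36.7462  25.5794  78.3846 -21.8399  96.4144  43.0801] [3.3244 0.2776 1.4367] 0.04809996048382318
```

View pics/g2.png

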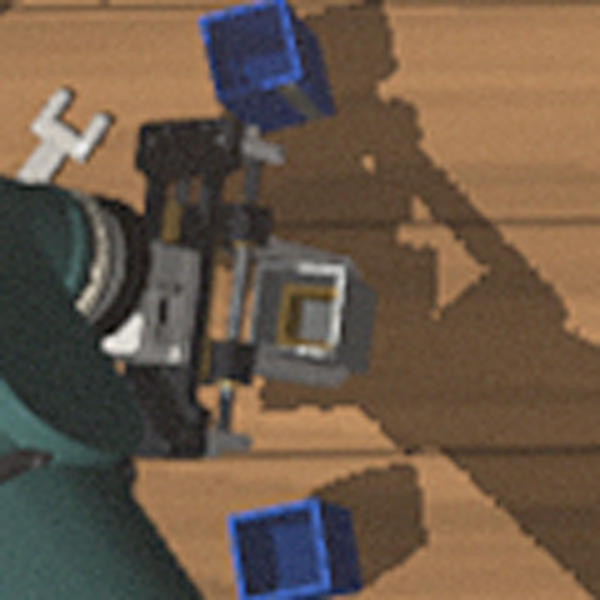

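Emit:
{"name": "send_rows", "arguments": {
  "rows": [0,0,15,0,0,0,0.3,0,0,25,0,0,0,0.3,0,0,35,0,0,0,0.3,0,0,35,0,0,0,0.3,0,0,35,0,0,0,0.3,0,0,25,0,0,0,0.3,-2,-10,0,0,0,0,0.3,-3,-20,0,9,0,0.5,0.3]
}}

```text
time: 6.35
tool_pos: [0.4675, 0.2349, 0.1988]
ee_rot: [2.778, 0.026, -0.071]
wrist_force: [0.3, -1.5, -4.8]
width: 0.0479
```

Emit:
{"name": "send_rows", "arguments": {
  "rows": [-3,-20,0,9,-0.4,0.5,0.3,-3,-20,0,9,-0.4,0.5,0.3,-3,-20,0,9,-0.4,0.5,0.3,-3,-20,0,9,0,0.5,0.3,-3,-20,0,9,0,0.5,0.3,-3,-20,0,9,0,0.5,0.3,0,0,0,9,0,0.5,0.3,0,0,0,9,0,0.5,0.3]
}}

```text
time: 7.35
tool_pos: [0.45, 0.1126, 0.2027]
ee_rot: [-2.244, 0.03, 0.025]
wrist_force: [0.0, 0.0, -5.1]
width: 0.048
```

Run:
```python
from h import *
p,R=tcp([.45,.09,.026],60,0); to(p,R); state()
s=snapshot("top"); cv2.imwrite("pics/t2.png",s["color"][:,:,::-1])
s=snapshot("scene"); cv2.imwrite("pics/s2.png",s["color"][:,:,::-1])
```

```text
shift mm [  -0.    -6.1 -186.2] turn [ 8.6 -1.6 -1.6] q [-26.   1.  98.  45. 106. -24.] w 0.048 F [ 0.   0.  -5.1]
7.35 [0.45   0.1126 0.2027] [-128.5676    1.7428    1.4448] q [-25.8058   1.3607  97.956   45.4542 105.6069 -23.7148] [ 0.0097  0.0215 -5.0684] 0.047993131656977134
```

View pics/s2.png

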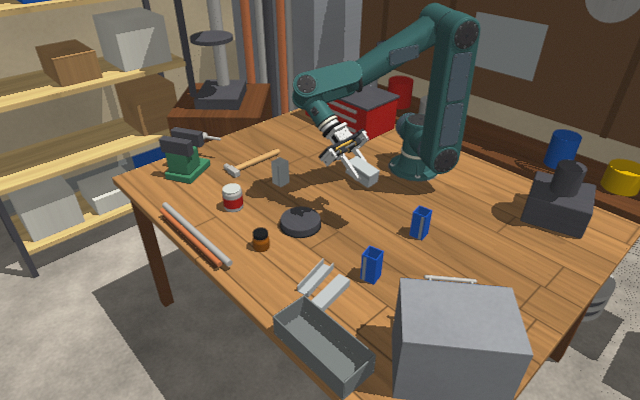

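The tin is held level at scene pixel (362,170), mouth towards -y, with joints well inside range. I'll lower it at y≈0.15, which leaves more room from the empty tin.

Emit:
{"name": "send_rows", "arguments": {
  "rows": [0,14,-25,2.2,-0.4,-0.4,0.3,0,14,-25,2.2,-0.4,-0.4,0.3,0,14,-25,2.1,-0.4,-0.4,0.3,0,12,-25,2.1,-0.4,-0.4,0.3,0,0,-25,0,0,0,0.3,0,0,-25,0,0,0,0.3,0,0,-10,0,0,0,0.3,0,0,0,0,0,0,0.3]
}}

```text
time: 8.45
tool_pos: [0.4512, 0.1681, 0.0443]
ee_rot: [-2.099, -0.002, 0.002]
wrist_force: [0.2, 0.1, -5.1]
width: 0.0478
```

Run:
```python
from h import *
p,R=tcp([.45,.15,.026],60,0); to(p,R); 
s=snapshot("scene"); crop(s,370,185,60,"s3.png",5)
```

```text
shift mm [ -1.2  -1.6 -27.8] turn [ 0.2  0.1 -0.1] q [-24.  15. 110.  52.  90. -41.] w 0.0478 F [ 0.2  0.1 -5.1]
```

View pics/s3.png

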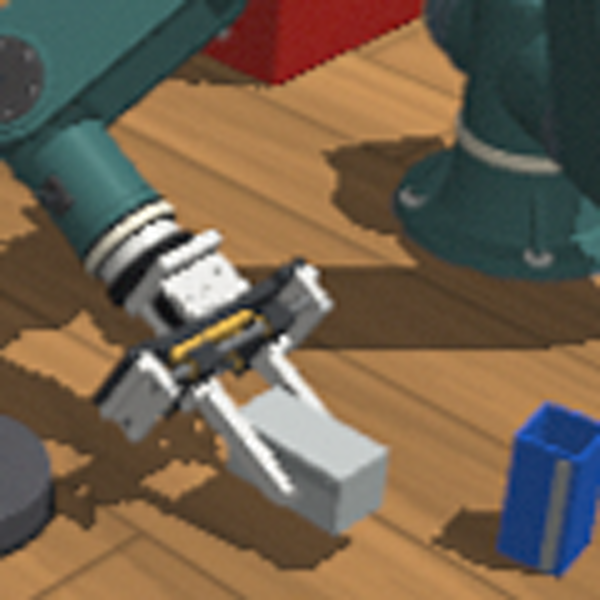

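Emit:
{"name": "send_rows", "arguments": {
  "rows": [0,0,-10,0,0,0,0.3,0,0,-8,0,0,0,0.3,0,0,-4,0,0,0,0.3,0,0,-2,0,0,0,0.3,0,0,-2,0,0,0,0.3,0,0,-1,0,0,0,0.3,0,0,0,0,0,0,0.3,0,0,0,0,0,0,0.3]
}}

```text
time: 9.5
tool_pos: [0.4518, 0.1676, 0.0176]
ee_rot: [-2.098, -0.003, 0.001]
wrist_force: [-0.4, 0.2, -4.7]
width: 0.0476
```

Emit:
{"name": "send_rows", "arguments": {
  "rows": [0,0,-1,0,0,0,0.3,0,0,-1,0,0,0,0.3,0,0,0,0,0,0,0.3,0,0,0,0,0,0,0.8,0,0,0,0,0,0,1,0,0,0,0,0,0,1,0,0,0,0,0,0,1,0,0,0,0,0,0,1]
}}

```text
time: 10.5
tool_pos: [0.4517, 0.1676, 0.0156]
ee_rot: [-2.098, -0.003, 0.001]
wrist_force: [-0.5, 0.2, -0.2]
width: 0.0927
```

Run:
```python
from h import *
state()
s=snapshot("scene"); crop(s,370,185,60,"s4.png",5)
p,R=tcp([.451,.15,.026],60,0); d=R.as_matrix()[:,2]; to(p-.12*d,R)
```

```text
10.5 [0.4517 0.1676 0.0156] [-120.1787   -0.1776    0.0509] q [-23.6042  17.8196 110.3736  52.473   87.745  -44.0666] [-0.4516  0.2453 -0.1777] 0.09269992343077564
shift mm [  -0.7 -105.1   60.9] turn [ 0.2  0.2 -0.1] q [-24.  18. 110.  52.  88. -44.] w 0.0935 F [ 0.2  0.6 -0.4]
```

View pics/s4.png

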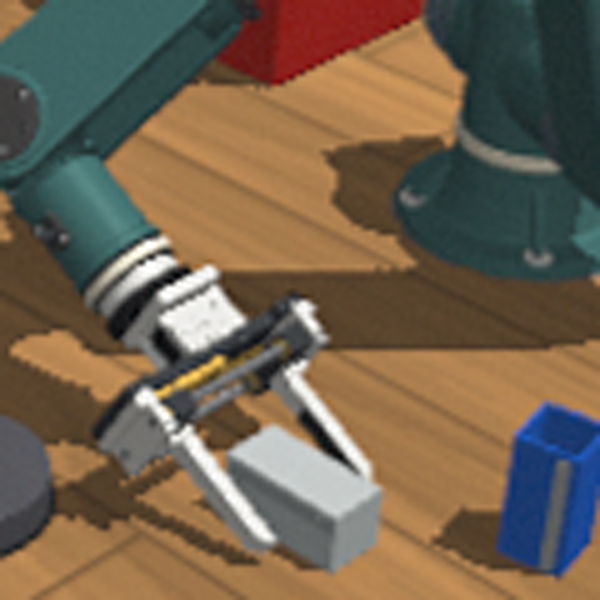

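Emit:
{"name": "send_rows", "arguments": {
  "rows": [0,0,20,0,0,0,1,0,-5,35,0,0,0,1,0,-5,40,0,0,0,1,0,0,40,-5,0,0,1,0,5,20,-9.5,0,0,1,0,5,0,-9.5,0,0,1,0,5,0,-9.5,0,0,1,0,5,0,-9.5,0,0,1]
}}

```text
time: 11.55
tool_pos: [0.4519, 0.1774, 0.1717]
ee_rot: [-2.853, -0.004, 0.002]
wrist_force: [-0.1, 0.5, -0.3]
width: 0.0943
```

Emit:
{"name": "send_rows", "arguments": {
  "rows": [0,5,0,-9.5,0,0,1,0,5,0,-9.5,0,0,1,0,5,0,-9.5,0,0,1,0,5,0,-9.5,0,0,1,0,5,0,-9,0,0,1,0,0,0,0,0,0,1,0,0,0,0,0,0,1,0,0,0,0,0,0,1]
}}

```text
time: 12.55
tool_pos: [0.452, 0.2015, 0.1717]
ee_rot: [2.617, -0.001, 0.001]
wrist_force: [0.1, -0.3, -0.4]
width: 0.0941
```

Run:
```python
from h import *
state()
s=snapshot("top"); crop(s,265,240,50,"t5.png",6)
p,R=tcp([.451,.15,.027],-30,0); d=R.as_matrix()[:,2]; to(p-.12*d,R);to(p,R)
```

```text
12.55 [0.452  0.2015 0.1717] [149.9282  -0.0498   0.0492] q [ 34.3532  11.5088  80.4189 -25.3551 104.6262  31.4373] [ 0.054  -0.2973 -0.4186] 0.09410983848143342
shift mm [ -1.1  -1.  -57.3] turn [ 0.1  0.1 -0. ] q [ 34.  12.  80. -25. 105.  31.] w 0.0937 F [-0.7  0.  -0.5]
shift mm [  -1.1  -61.  -161.2] turn [ 0.1  0.1 -0. ] q [ 34.  12.  80. -25. 105.  31.] w 0.0937 F [-0.7  0.  -0.5]
```

View pics/t5.png

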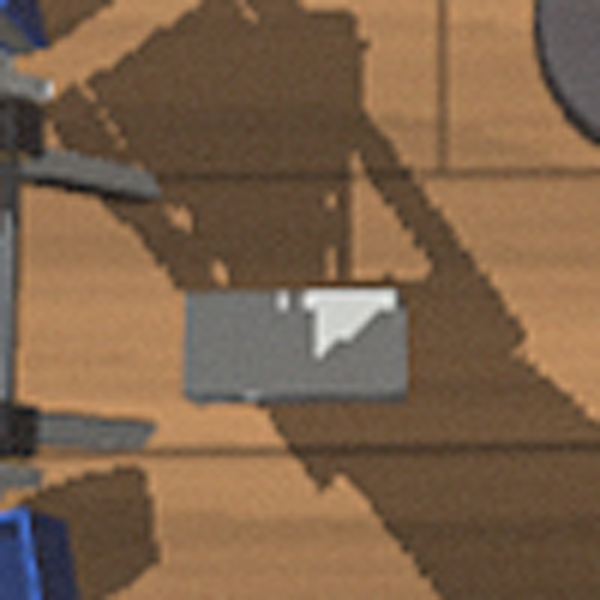

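Run:
```python
from h import *
s=snapshot("top")
for a in[(185,344),(407,344),(296,288),(296,398)]: print(ray(s,(215+a[0]/6-.4,190+a[1]/6-.4),.048))
```

```text
[0.44744995 0.19912973 0.048     ]
[0.44589421 0.09608757 0.048     ]
[0.47281757 0.1477957  0.048     ]
[0.42164037 0.14743527 0.048     ]
```

Emit:
{"name": "send_rows", "arguments": {
  "rows": [-1,0,-28,0,0,0,1,-1,-2,-28,0,0,0,1,0,-12,-21,0,0,0,1,0,-12,-21,0,0,0,1,0,-12,-21,0,0,0,1,0,-12,-21,0,0,0,1,0,-11,-20,0,0,0,1,0,0,0,0,0,0,1]
}}

```text
time: 13.65
tool_pos: [0.4486, 0.1399, 0.0098]
ee_rot: [2.614, 0.003, 0.0]
wrist_force: [0.6, 0.8, 1.6]
width: 0.0943
```

Emit:
{"name": "send_rows", "arguments": {
  "rows": [0,0,0,0,0,0,1,0,0,0,0,0,0,0.3,0,0,0,0,0,0,0.3,0,0,0,0,0,0,0.3,0,0,0,0,0,0,0.3,0,0,0,0,0,0,0.3,0,0,0,0,0,0,0.3,0,0,0,0,0,0,0.3]
}}

```text
time: 14.65
tool_pos: [0.4503, 0.1418, 0.0106]
ee_rot: [2.615, -0.0, 0.003]
wrist_force: [1.9, 0.9, -1.7]
width: 0.0478
```

Run:
```python
from h import *
state()
s=snapshot("top"); crop(s,265,240,50,"t6.png",6)
```

```text
14.65 [0.4503 0.1418 0.0106] [149.8373  -0.0117   0.1972] q [ 29.3695  15.076   95.8313 -26.1177  85.4175  35.094 ] [ 1.9458  0.9469 -1.6532] 0.04782674417092614
```

View pics/t6.png

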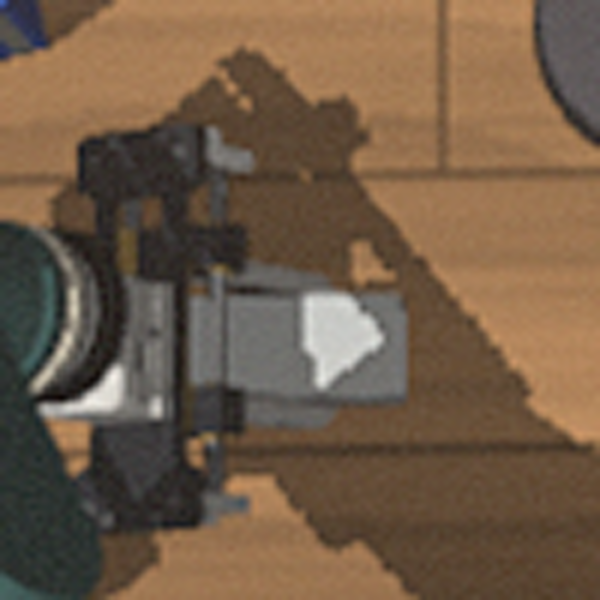

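Emit:
{"name": "send_rows", "arguments": {
  "rows": [0,0,15,0,0,0,0.3,0,0,30,0,0,0,0.3,0,0,35,0,0,0,0.3,0,0,35,0,0,0,0.3,0,0,35,5,0,0,0.3,5,-10,25,8.5,0,0,0.3,10,-15,0,8.5,0,0,0.3,10,-15,0,8.5,0,0,0.3]
}}

```text
time: 15.7
tool_pos: [0.4738, 0.1014, 0.1866]
ee_rot: [-3.132, -0.001, 0.005]
wrist_force: [-0.3, -0.3, -5.3]
width: 0.048
```

Emit:
{"name": "send_rows", "arguments": {
  "rows": [15,-18,0,8.5,0,0,0.3,15,-18,0,8.5,0,0,0.3,15,-18,0,8.5,0,0,0.3,20,-18,0,8.5,0,0,0.3,20,-18,0,8.5,0,0,0.3,20,-18,0,8.5,0,0,0.3,15,-18,0,8.5,0,0,0.3,0,0,0,0,0,0,0.3]
}}

```text
time: 16.7
tool_pos: [0.5935, -0.0273, 0.1786]
ee_rot: [-2.095, 0.009, -0.002]
wrist_force: [-0.2, 0.6, -5.2]
width: 0.0479
```

Run:
```python
from h import *
state()
p,R=tcp([.601,-.036,.16],60,0);to(p,R)
s=snapshot("scene"); cv2.imwrite("pics/s7.png",cv2.resize(s["color"][80:280,200:460,::-1],None,fx=3,fy=3))
```

```text
16.7 [ 0.5935 -0.0273  0.1786] [-120.0433    0.5285   -0.1219] q [-33.866   27.5358  73.7519  50.7592 112.1681 -28.0615] [-0.2248  0.6393 -5.2231] 0.04791938617517337
shift mm [  7.5   7.7 -28.1] turn [ 0.  -0.5  0.1] q [-34.  28.  74.  51. 112. -28.] w 0.0479 F [-0.2  0.6 -5.2]
```

View pics/s7.png

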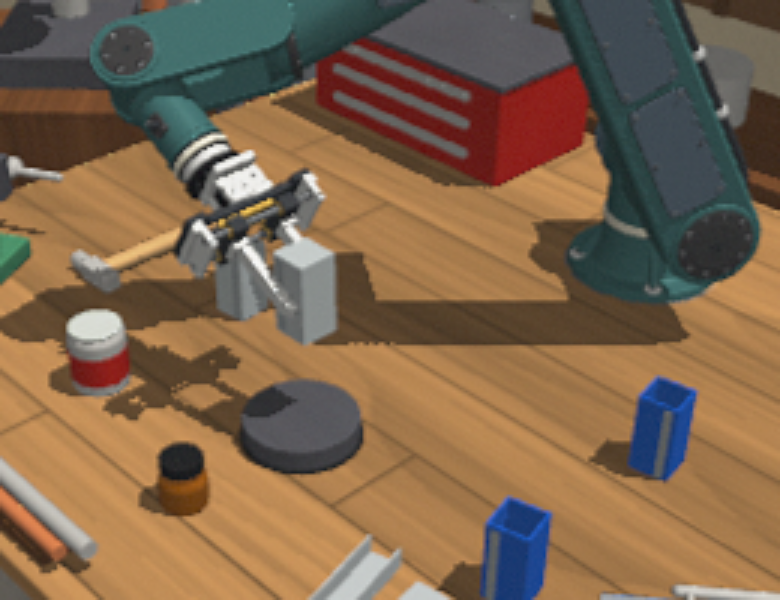

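Emit:
{"name": "send_rows", "arguments": {
  "rows": [4,4,-25,0,-0.3,0,0.3,3,4,-25,0,-0.2,0,0.3,0,0,-24,0,0,0,0.3,0,0,0,0,0,0,0.3,0,0,0,0,0,0,0.3,0,0,0,0,0,0,0.3,0,0,0,0,0,0,0.3,0,0,0,0,0,0,0.3]
}}

```text
time: 17.75
tool_pos: [0.6019, -0.0167, 0.112]
ee_rot: [-2.098, -0.013, 0.001]
wrist_force: [-0.2, -0.8, -5.5]
width: 0.048
```

Run:
```python
from h import *
state()
p,R=tcp([.601,-.036,.104],60,0);to(p,R)
s=snapshot("scene"); crop(s,300,190,50,"s8.png",7)
s=snapshot("top"); crop(s,325,200,50,"t8.png",7)
```

```text
17.75 [ 0.6019 -0.0167  0.112 ] [-120.2231   -0.721     0.0422] q [-32.8272  31.1341  76.6404  49.5884 106.7293 -33.7894] [-0.2263 -0.8431 -5.5352] 0.047968738235230644
shift mm [ -0.9  -2.9 -17.5] turn [ 0.2  0.7 -0. ] q [-33.  31.  77.  50. 107. -34.] w 0.048 F [-0.2 -0.8 -5.5]
```

View pics/s8.png

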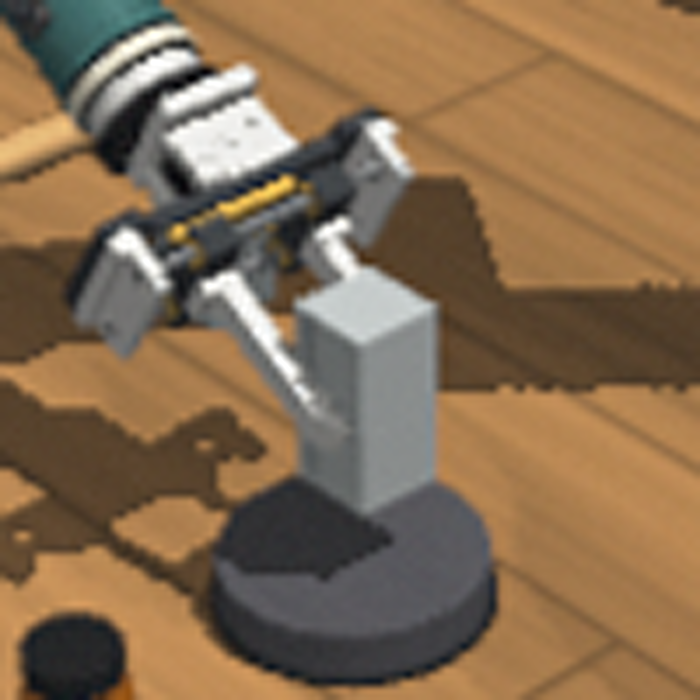

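View pics/t8.png

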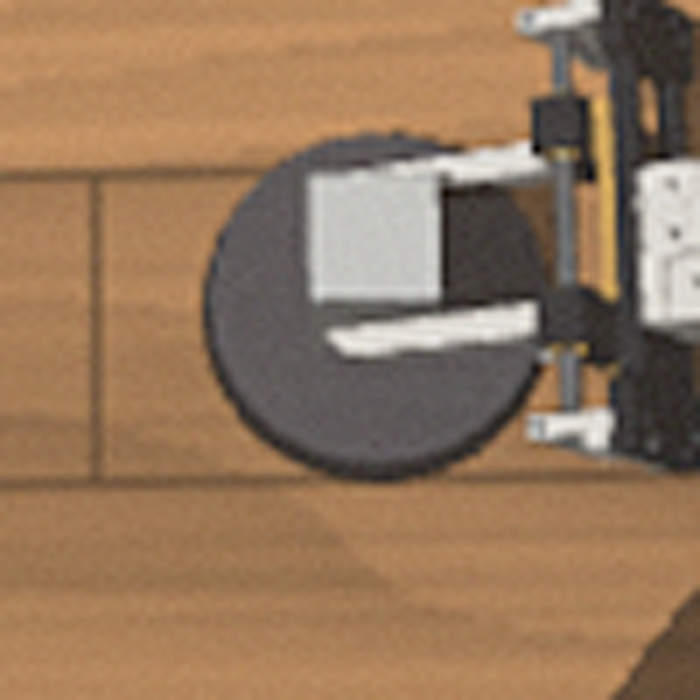

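Emit:
{"name": "send_rows", "arguments": {
  "rows": [-1,-3,-15,0.2,0.7,0,0.3,0,0,-12,0,0,0,0.3,0,0,-5,0,0,0,0.3,0,0,-2,0,0,0,0.3,0,0,-2,0,0,0,0.3,0,0,0,0,0,0,0.3,0,0,0,0,0,0,0.3,0,0,0,0,0,0,0.3]
}}

```text
time: 18.85
tool_pos: [0.6008, -0.0195, 0.0758]
ee_rot: [-2.094, -0.0, 0.001]
wrist_force: [1.1, -0.1, -5.1]
width: 0.048
```

Run:
```python
from h import *
state()
```

```text
18.85 [ 0.6008 -0.0195  0.0758] [-120.0052   -0.0008    0.0509] q [-33.0187  33.8728  77.2773  48.7295 105.0854 -35.9579] [ 1.0938 -0.0908 -5.0804] 0.04798425779487729
```

Emit:
{"name": "send_rows", "arguments": {
  "rows": [0,0,15,0,0,0,0.3,0,0,15,0,0,0,0.3,0,0,0,0,0,0,0.3,0,0,-20,0,0,0,0.3,0,0,-17,0,0,0,0.3,0,0,0,0,0,0,0.3,0,0,0,0,0,0,0.3,0,0,0,0,0,0,0.3]
}}

```text
time: 19.85
tool_pos: [0.6, -0.019, 0.0681]
ee_rot: [-2.093, 0.002, 0.002]
wrist_force: [-2.1, 0.3, -1.0]
width: 0.0477
```

Run:
```python
from h import *
state()
```

```text
19.85 [ 0.6    -0.019   0.0681] [-119.9264    0.1214    0.1069] q [-33.0044  34.4166  77.5059  48.5816 104.7    -36.4713] [-2.0543  0.3303 -1.0292] 0.04774968675540294
```

Emit:
{"name": "send_rows", "arguments": {
  "rows": [0,0,15,0,0,0,0.3,0,0,15,0,0,0,0.3,0,0,0,0,0,0,0.3,0,0,-20,0,0,0,0.3,0,0,-14,0,0,0,0.3,0,0,15,0,0,0,0.3,0,0,15,0,0,0,0.3,0,0,0,0,0,0,0.3]
}}

```text
time: 20.85
tool_pos: [0.6013, -0.0195, 0.0955]
ee_rot: [-2.096, -0.002, 0.001]
wrist_force: [-0.9, -0.3, -4.7]
width: 0.0476
```

Run:
```python
from h import *
state()
s=snapshot("scene"); crop(s,300,190,50,"s9.png",7)
```

```text
20.85 [ 0.6013 -0.0195  0.0955] [-120.0735   -0.1066    0.0608] q [-32.9951  32.5415  76.7091  49.1118 106.2413 -34.5608] [-0.8767 -0.2865 -4.657 ] 0.04764331954181849
```

View pics/s9.png

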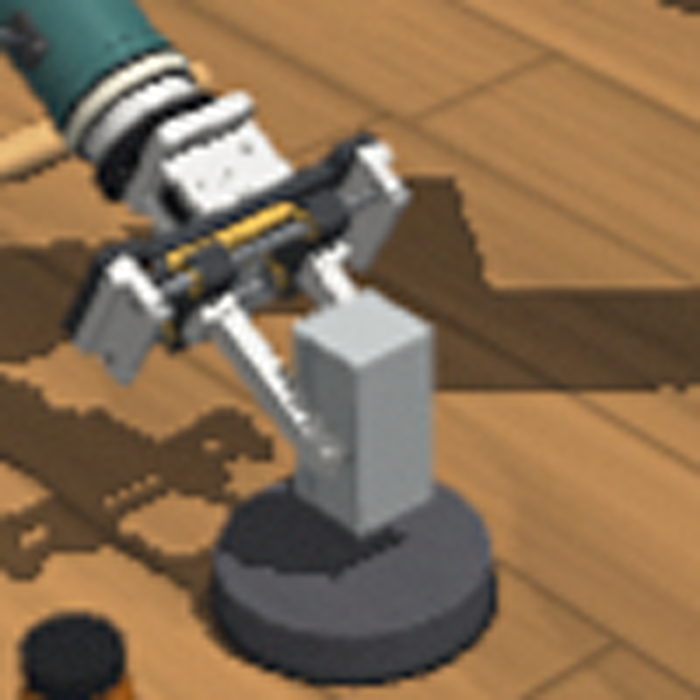

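Emit:
{"name": "send_rows", "arguments": {
  "rows": [0,0,-12,0,0,0,0.3,0,0,-21,0,0,0,0.3,0,0,17,0,0,0,0.3,0,0,16,0,0,0,0.3,0,0,-12,0,0,0,0.3,0,0,-21,0,0,0,0.3,0,0,17,0,0,0,0.3,0,0,16,0,0,0,0.3]
}}

```text
time: 21.9
tool_pos: [0.6001, -0.019, 0.0938]
ee_rot: [-2.093, 0.003, 0.001]
wrist_force: [0.6, -0.4, -4.4]
width: 0.048
```

Emit:
{"name": "send_rows", "arguments": {
  "rows": [0,0,0,0,0,0,0.3,0,0,0,0,0,0,0.3,0,0,0,0,0,0,0.3,0,0,0,0,0,0,0.3,0,0,0,0,0,0,0.3,0,0,0,0,0,0,0.3,0,0,0,0,0,0,0.3,0,0,0,0,0,0,0.3]
}}

```text
time: 22.9
tool_pos: [0.6007, -0.0195, 0.0945]
ee_rot: [-2.094, 0.001, 0.001]
wrist_force: [-0.3, 0.3, -4.8]
width: 0.048
```

Run:
```python
from h import *
state(); print([snapshot("top") and get_obs()["wrist_force"][2] for i in range(4)])
s=snapshot("scene"); crop(s,300,190,50,"s10.png",7)
```

```text
22.9 [ 0.6007 -0.0195  0.0945] [-119.9884    0.0311    0.0463] q [-33.0227  32.6236  76.7764  49.1046 106.2579 -34.5585] [-0.341   0.2821 -4.7839] 0.04804783754508702
[np.float64(-5.330180587359628), np.float64(-4.190196179210967), np.float64(-5.253587760810108), np.float64(-4.458527510566084)]
```

View pics/s10.png

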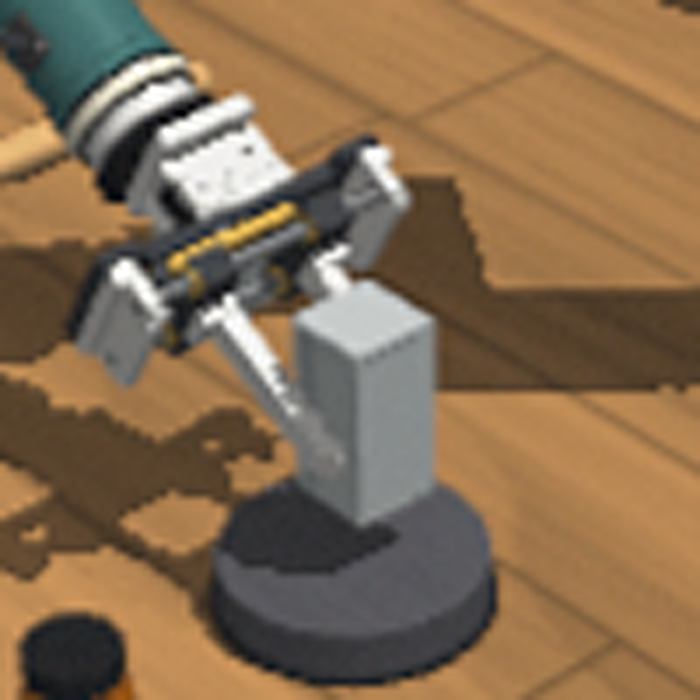

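Emit:
{"name": "send_rows", "arguments": {
  "rows": [0,0,-12,0,0,0,0.3,0,0,-26,0,0,0,0.3,0,0,19,0,0,0,0.3,0,0,19,0,0,0,0.3,0,0,0,0,0,0,0.3,0,0,0,0,0,0,0.3,0,0,0,0,0,0,0.3,0,0,0,0,0,0,0.3]
}}

```text
time: 24.15
tool_pos: [0.6004, -0.0192, 0.094]
ee_rot: [-2.094, 0.002, 0.001]
wrist_force: [-0.4, -0.3, -4.9]
width: 0.0478
```

Run:
```python
from h import *
state(); print(np.mean([snapshot("top") and get_obs()["wrist_force"][2] for i in range(4)]))
s=snapshot("scene"); crop(s,300,190,50,"s11.png",7)
```

```text
24.15 [ 0.6004 -0.0192  0.094 ] [-119.9636    0.0903    0.0539] q [-33.0147  32.6548  76.8167  49.0928 106.2492 -34.5623] [-0.4284 -0.2941 -4.8564] 0.04782664707931036
-4.737206777447991
```

View pics/s11.png

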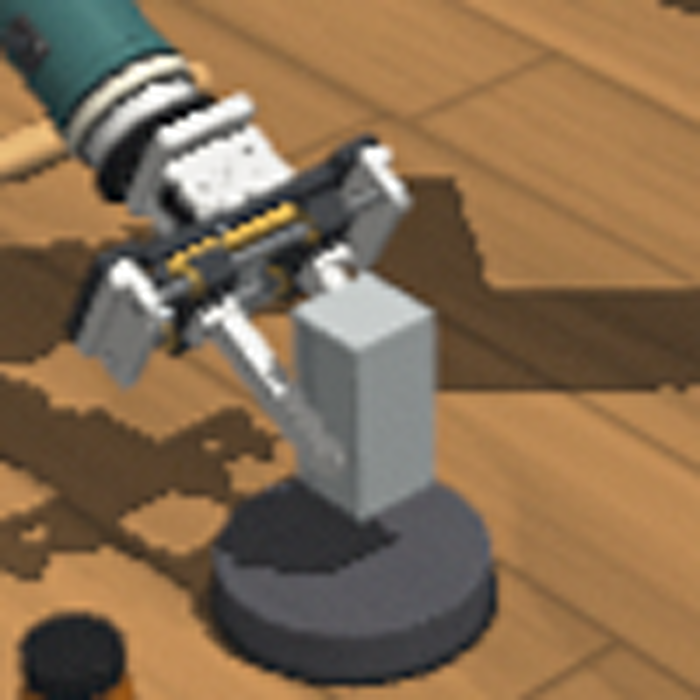

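Run:
```python
from h import *
s=snapshot("scene")
for z in(.03,.05,.055,.06,.15,.155,.16): print(z,(proj(s,[[.6248,-.009,z]])-[250,140])*7)
```

```text
0.03 [[356.9960042  575.20715828]]
0.05 [[356.21637705 543.10695139]]
0.055 [[356.01959712 535.00477515]]
0.06 [[355.82205927 526.87139263]]
0.15 [[352.13160332 374.92132326]]
0.155 [[351.91879116 366.15903977]]
0.16 [[351.70512651 357.36165561]]
```

Emit:
{"name": "send_rows", "arguments": {
  "rows": [0,0,-10,0,0,0,0.3,0,0,-30,0,0,0,0.3,0,0,20,0,0,0,0.3,0,0,20,0,0,0,0.3,0,0,-12,0,0,0,0.3,0,0,-30,0,0,0,0.3,0,0,22,0,0,0,0.3,0,0,20,0,0,0,0.3]
}}

```text
time: 25.45
tool_pos: [0.6008, -0.0193, 0.0963]
ee_rot: [-2.094, -0.0, 0.001]
wrist_force: [-0.1, 0.6, -2.2]
width: 0.0478
```

Run:
```python
from h import *
for i in range(3): snapshot("top")
state(); print(np.mean([snapshot("top") and get_obs()["wrist_force"][2] for i in range(5)]))
s=snapshot("scene"); crop(s,300,190,50,"s12.png",7)
```

```text
25.6 [ 0.6018 -0.02    0.0973] [-120.185    -0.283     0.0735] q [-33.0025  32.399   76.6206  49.1092 106.2707 -34.5565] [ 0.2554 -0.1564 -3.3869] 0.04749951949134046
-3.6995635105402664
```

View pics/s12.png

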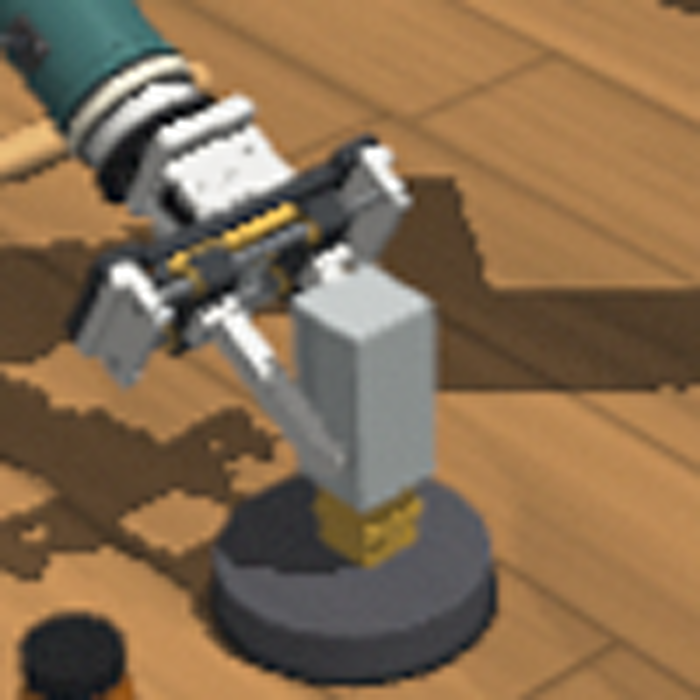

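The brass sleeve stands on the block at crop (370,525), partly inside the mouth, and the carried weight fell from 4.8 to 3.7 N. I'll lift straight up.

Emit:
{"name": "send_rows", "arguments": {
  "rows": [0,0,8,0,0,0,0.3,0,0,12,0,0,0,0.3,0,0,16,0,0,0,0.3,0,0,20,0,0,0,0.3,0,0,25,0,0,0,0.3,0,0,20,0,0,0,0.3,0,0,0,0,0,0,0.3,0,0,0,0,0,0,0.3]
}}

```text
time: 26.9
tool_pos: [0.6004, -0.0194, 0.1949]
ee_rot: [-2.094, 0.002, 0.001]
wrist_force: [0.5, 0.1, -4.7]
width: 0.0481
```

Run:
```python
from h import *
state()
p=np.array([.45,.15,.0]);print((p-get_obs()["tool_pos"])*1e3)
s=snapshot("scene"); crop(s,300,180,60,"s13.png",6)
```

```text
26.9 [ 0.6004 -0.0194  0.1949] [-120.0006    0.0947    0.044 ] q [-33.0208  26.9996  72.5766  51.7519 112.5448 -26.4851] [ 0.4985  0.0681 -4.7332] 0.048094449193108124
[-150.4173  169.4043 -194.8993]
```

View pics/s13.png

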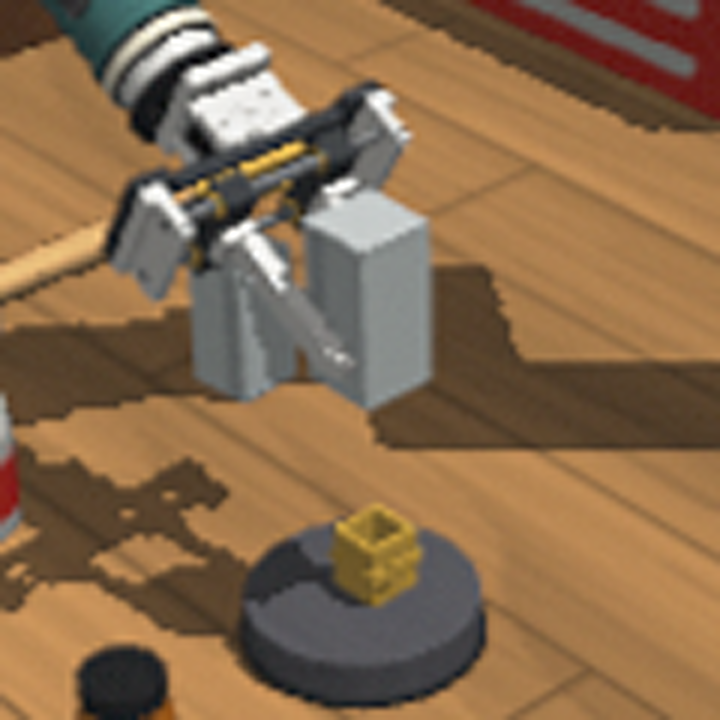

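The sleeve stands upright alone on the block at crop (375,555) and the tin is clear. I'll carry the tin to open bench near (0.45,0.15).

Emit:
{"name": "send_rows", "arguments": {
  "rows": [-10,12,0,0,0,0,0.3,-25,28,0,0,0,0,0.3,-30,33,0,0,0,0,0.3,-30,33,-10,0,0,0,0.3,-30,33,-25,0,0,0,0.3,-20,20,-30,0,0,0,0.3,-5,10,-30,0,0,0,0.3,0,0,-30,0,0,0,0.3]
}}

```text
time: 27.95
tool_pos: [0.4493, 0.1507, 0.0689]
ee_rot: [-2.094, 0.002, 0.002]
wrist_force: [0.1, 0.6, -2.9]
width: 0.0478
```

Emit:
{"name": "send_rows", "arguments": {
  "rows": [0,0,-20,0,0,0,0.3,0,0,-10,0,0,0,0.3,0,0,-5,0,0,0,0.3,0,0,0,0,0,0,0.3,0,0,0,0,0,0,0.3,0,0,0,0,0,0,0.3,0,0,0,0,0,0,0.3,0,0,0,0,0,0,0.3]
}}

```text
time: 28.95
tool_pos: [0.4508, 0.1496, 0.0357]
ee_rot: [-2.094, 0.0, 0.001]
wrist_force: [-0.3, -0.7, -3.0]
width: 0.0475
```

Run:
```python
from h import *
state(); print(np.mean([snapshot("top") and get_obs()["wrist_force"][2] for i in range(3)]))
s=snapshot("scene"); crop(s,370,185,50,"s14.png",7)
x,y,_=get_obs()["tool_pos"]
for z in(0,.01,.02,.1,.11,.12): print(z,(proj(s,[[x+.024,y-.0135+.024,z]])-[320,135])*7)
```

```text
28.95 [0.4508 0.1496 0.0357] [-119.9953    0.0095    0.0498] q [-25.6834  16.2234 109.3667  51.2812  90.8536 -42.8842] [-0.3086 -0.7461 -3.0231] 0.04752883701835273
-3.8963001319052055
0 [[323.6435 685.9367]]
0.01 [[325.0009 670.234 ]]
0.02 [[326.3687 654.4108]]
0.1 [[337.7007 523.3142]]
0.11 [[339.1678 506.3409]]
0.12 [[340.6467 489.2321]]
```

View pics/s14.png

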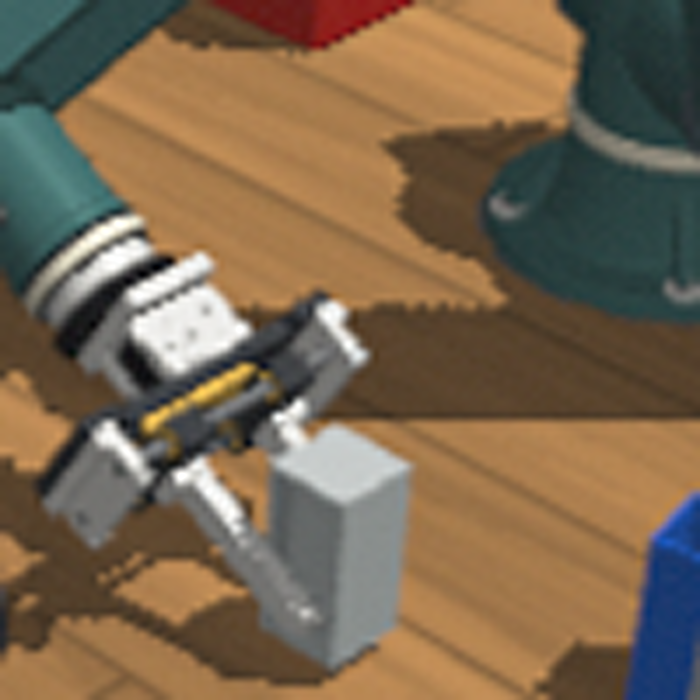

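Emit:
{"name": "send_rows", "arguments": {
  "rows": [0,0,-4,0,0,0,0.3,0,0,-3,0,0,0,0.3,0,0,-1,0,0,0,0.3,0,0,-1,0,0,0,0.3,0,0,0,0,0,0,0.3,0,0,0,0,0,0,0.3,0,0,0,0,0,0,0.3,0,0,0,0,0,0,0.3]
}}

```text
time: 30.15
tool_pos: [0.4507, 0.1496, 0.0265]
ee_rot: [-2.094, 0.0, 0.001]
wrist_force: [0.1, 0.2, -3.3]
width: 0.0479
```

Emit:
{"name": "send_rows", "arguments": {
  "rows": [0,0,-0.5,0,0,0,0.3,0,0,-0.5,0,0,0,0.3,0,0,-0.5,0,0,0,0.3,0,0,0,0,0,0,0.3,0,0,0,0,0,0,0.3,0,0,0,0,0,0,0.3,0,0,0,0,0,0,0.3,0,0,0,0,0,0,0.3]
}}

```text
time: 31.15
tool_pos: [0.4507, 0.1496, 0.025]
ee_rot: [-2.094, 0.001, 0.001]
wrist_force: [1.3, 0.4, -3.7]
width: 0.048
```

Run:
```python
from h import *
state(); print(np.mean([snapshot("top") and get_obs()["wrist_force"][2] for i in range(3)]))
```

```text
31.15 [0.4507 0.1496 0.025 ] [-119.9893    0.0306    0.0507] q [-25.684   17.3993 109.5327  51.2694  90.0269 -43.9136] [ 1.3006  0.3913 -3.6908] 0.04797876635680925
-3.23179825825522
```

Not touching yet, so lower in 1 mm steps.

Emit:
{"name": "send_rows", "arguments": {
  "rows": [0,0,-1,0,0,0,0.3,0,0,-1,0,0,0,0.3,0,0,0,0,0,0,0.3,0,0,0,0,0,0,0.3,0,0,0,0,0,0,0.3,0,0,0,0,0,0,0.3,0,0,0,0,0,0,0.3,0,0,0,0,0,0,0.3]
}}

```text
time: 32.3
tool_pos: [0.4507, 0.1496, 0.023]
ee_rot: [-2.094, 0.0, 0.001]
wrist_force: [-1.0, -0.0, -3.6]
width: 0.0474
```

Run:
```python
from h import *
state(); print(np.mean([snapshot("top") and get_obs()["wrist_force"][2] for i in range(3)]))
s=snapshot("scene"); crop(s,370,185,50,"s15.png",7)
```

```text
32.3 [0.4507 0.1496 0.023 ] [-119.9924    0.028     0.0487] q [-25.6848  17.6184 109.5574  51.2689  89.8706 -44.1056] [-1.0231 -0.0274 -3.6384] 0.04738893532499517
-3.7214984094294596
```

View pics/s15.png

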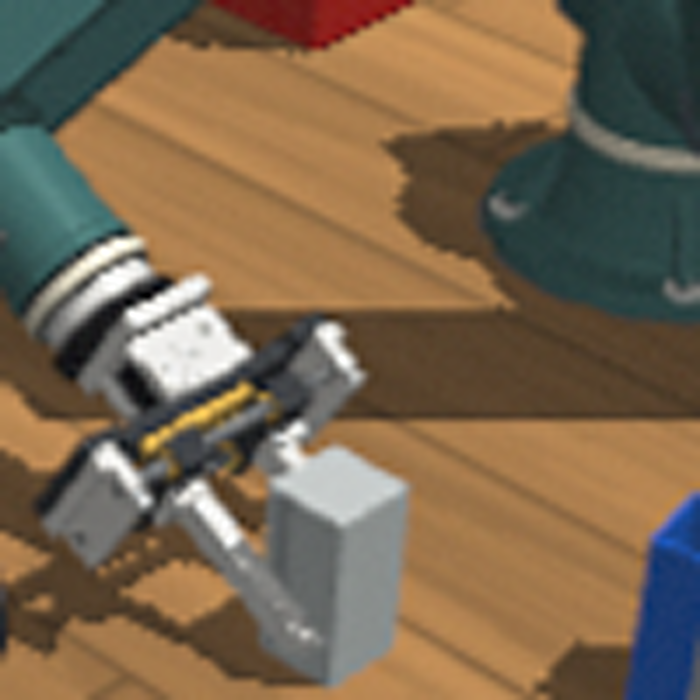

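Emit:
{"name": "send_rows", "arguments": {
  "rows": [0,0,-1,0,0,0,0.3,0,0,-0.5,0,0,0,0.3,0,0,0,0,0,0,0.3,0,0,0,0,0,0,0.3,0,0,0,0,0,0,0.3,0,0,0,0,0,0,0.3,0,0,0,0,0,0,0.3,0,0,0,0,0,0,0.3]
}}

```text
time: 33.5
tool_pos: [0.4507, 0.1496, 0.0217]
ee_rot: [-2.094, 0.0, 0.001]
wrist_force: [-1.0, -1.4, -1.7]
width: 0.0477
```

Run:
```python
from h import *
print(get_obs()["tool_pos"],np.mean([snapshot("top") and get_obs()["wrist_force"][2] for i in range(4)]))
```

```text
[0.45070067 0.14959184 0.02169473] 0.28361280054662585
```

Emit:
{"name": "send_rows", "arguments": {
  "rows": [0,0,0,0,0,0,0.7,0,0,0,0,0,0,1,0,0,0,0,0,0,1,0,0,0,0,0,0,1,0,-9,5,0,0,0,1,0,-17,10,0,0,0,1,0,-26,15,0,0,0,1,0,-26,15,0,0,0,1]
}}

```text
time: 34.7
tool_pos: [0.4509, 0.0697, 0.0677]
ee_rot: [-2.095, -0.0, 0.0]
wrist_force: [0.6, -0.8, -0.2]
width: 0.0941
```

Emit:
{"name": "send_rows", "arguments": {
  "rows": [0,-26,15,0,0,0,1,0,0,30,0,0,0,1,0,0,40,0,0,0,1,0,0,40,0,0,0,1,0,0,40,0,0,0,1,0,0,20,0,0,0,1,0,0,0,0,0,0,1,0,0,0,0,0,0,1]
}}

```text
time: 35.7
tool_pos: [0.4503, 0.0455, 0.2501]
ee_rot: [-2.093, 0.003, 0.0]
wrist_force: [0.2, -0.7, -0.5]
width: 0.094
```

Run:
```python
from h import *
state()
s=snapshot("scene"); cv2.imwrite("pics/s16.png",s["color"][:,:,::-1])
s=snapshot("top"); cv2.imwrite("pics/t16.png",s["color"][:,:,::-1])
```

```text
35.7 [0.4503 0.0455 0.2501] [-119.9409    0.1836    0.019 ] q [-36.0598   4.8135  93.8586  50.7943 115.4988 -27.6596] [ 0.2223 -0.7435 -0.483 ] 0.0939766971164952
```

View pics/s16.png

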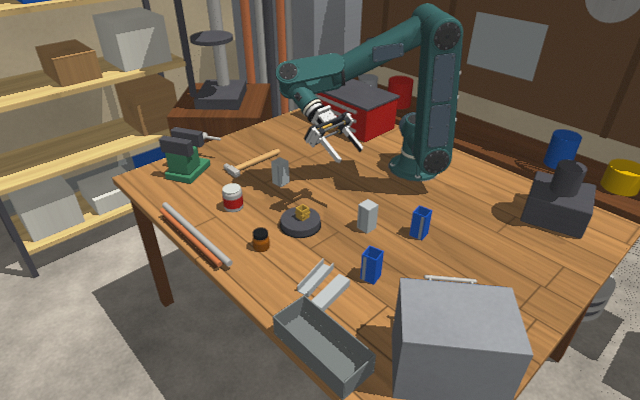

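View pics/t16.png

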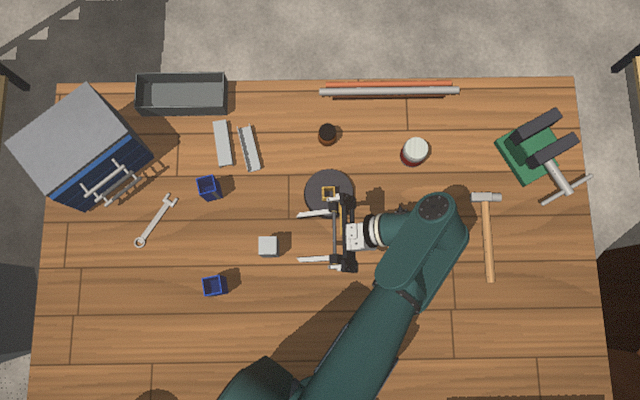

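The sleeve stands on the block (scene (302,213), top (329,193)). The empty tin stands on the bench at scene (368,216), top (268,245), clear of the block. The other tin, the blue tins, hammer, can, jar, wrench and channels are at the same pixels as at the start. The arm touches nothing, so I'm handing in.

```bash
python3 -c "
from bench import *
print(close_job())"
```

```text
the job is handed in; nothing more can be done
None
```

The sleeve is out of its tin and stands upright near the middle of the block. The emptied tin stands mouth-down on the bench at about (0.45, 0.14), clear of the block. I handed the job in at about 36 s of the 64 s allowed.

- **How it was done:** I picked the galvanised tin with brass showing inside, laid it half-way on a flat side, took it again and turned it mouth-down. I then rapped its mouth on the block. The first raps slid the tin upwards in the fingers (about 9 mm in all) without freeing the sleeve. Two faster raps, commanded at about 0.24 m/s, dropped it out, and the fingers never touched the sleeve.
- **Last checks:** The final pictures show the other things at the same pixels as at the start. The gripper is open, with nothing near it.
- **What was less certain:** The force reading was noisy by about 1 N. The held weight read between 2.2 and 4.7 N just after the drop, so I relied on the pictures to confirm the sleeve was out. The peak force during the raps was not seen, because the reading comes only at the end of each move call.

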